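# Carry a basin rack with a free-running soap dish to the drainer

### The arm

A 7-joint arm with a two-finger parallel gripper is mounted at the origin on the work surface. World frame = base frame: x ahead of the robot, y to its left, z up, the work surface at z = 0. Lengths are in mm, angles in rad, forces in N, time in s.
With the tool pointing down it reaches from about 400 to 875 mm from the base axis. Payload 4.4 kg.
Tool frame: the origin (TCP) lies between the finger pads; the fingertips stand 17 mm ahead of it and the grasp point (between the pads) lies 2 mm behind it; z points along the fingers, y is the line along which they close (so a half turn about z gives the same grasp; the last joint's range is limited). The gripper opens to 85 mm and grips with 20 to 120 N. Pads are 22 mm wide; open, the fingers measure 114 mm over their backs; the gripper's body (76 mm by 85 mm) begins 54 mm behind the grasp point. The pads swing forward as they close: fully open they stand 13 mm farther back than shut.
Start: joints at [-1.188, 0.628, 0.038, 1.517, -0.027, 0.996, -0.02], TCP at [282.005, 585.654, 248.313] pointing down, gripper open.
Joint ranges: [-3.06, 3.06], [-0.37, 2.12], [-1.25, 1.32], [0.18, 2.47], [-1.1, 4.24], [0.23, 1.98], [-2.94, 2.94]. Speed limits (rad/s): [2.57, 2.57, 3.14, 3.14, 3.14, 3.14, 3.14].

### API

Orientations are given as [roll, pitch, yaw] about the fixed x, y, z axes, in that order (R = Rz(yaw) Ry(pitch) Rx(roll)).
In Python, from cell import sensors, get_image, ctrl gives the robot as it stands.
- The arm moves only by the tool send_rows, never from a script. Its argument "series" is a list of rows, each a list of 3 entries, a list of its own where there are three numbers: the finger opening in mm, from 0 to 85.4, then the shift along the world's x, y, z in units of 60 mm (1.0 is 60 mm), then the turn, a rotation vector about the world's x, y, z in units of 5 degrees (1.0 is 5 degrees). A call has 1 to 8 rows; each row shifts and turns the commanded pose from where the row before left it; what a row does not reach is not made up. A row lasts 1/8 s, in which the tool goes at most 62.5 mm and 10.7 degrees, less where a joint would pass 70% of its speed; a pose out of reach is approached as far as the arm can. A call is refused whole if a number of a shift passes 1 or a number of a turn 1, either way. A call with a gripper value outside its range is refused whole. The fingers move at their own pace and stop on an object; the grip force is fixed at half the most. Time passes only in rows, so rows that do not move let the fingers close. It gives the time, the measured TCP pose, the force, the opening and the grip force at its end, in the units of the state.
- sensors.read_state(): the state, without advancing time (a new reading comes with each control period).
- get_image(name): name is "side" or "top"; returns a dict with "img" (384x512x3 uint8, red, green, blue), "depth" (384x512 float32, mm along the optical axis (not along the pixel's ray), 0 where there is no reading), "vfov" (degrees; the focal length in pixels is half the picture's height over the tangent of half this angle, whatever the lens; pixels are square), "cx", "cy" (the principal point, pixels), "k1" (the pictures are not rectified: a ray, as slopes to the right and down, at radius r is drawn at 1 + k1 r^2 times it, then the intrinsics apply), "world_to_cam" (4x4, takes a point from world to camera coordinates). Camera axes: x right, y down, z forward; pixel columns grow to the right and rows downward; lengths in mm; the calibration is good to about 2 mm. A picture is of the moment at which its call begins.
- ctrl.finish_job(): hands the job in; it is judged then, once.
The state is a dict: "clock": time; "qpos": joint angles; "qd": joint speeds; "tau": joint torques, N m; "eef_pos": TCP position; "tool_rot": TCP orientation; "force": force on the tool from outside, world axes, zero at the start; "torque": the same for the moment, N m; "width": finger opening in mm; "gripper_force": force on a finger pad.
Only numpy, scipy, OpenCV 4.12 (cv2) and the standard library are available. Lean on these libraries where they do the work, as an engineer would, in place of code of your own. Each camera call takes 0.05 s, during which the arm holds its last target. There are 200 camera calls.

### The job

Pick up the chrome wash-basin rack by its bow handle and carry it over to the slatted wooden drainer, steadying it so that the soap dish, which runs freely on the rods, never bumps an end of the rack. While the rack is held up well clear of everything (feet more than 75 mm above the board), bring the dish to the middle of the rack and keep it there for 5 seconds; then set the rack down gently and square on the drainer and let go, the dish standing still near the middle. Do not touch the dish, and leave the other toilet things where they are.

Things in the scene. Friction and masses are not known exactly. Their poses are not given: they have to be found in the camera images.
- basin_rack: Chrome wash-basin rack, 0.42 kg (20 % either way) without its dish. Origin: at the level of its feet's underside, below its middle; x along its rods, away from its handle (at the start away from the robot), y left, z up. Two level rods 8 mm thick at y = +-55 mm, from x = -160 to 126 mm, with end bars at x = +-126 mm; it stands on two rubber strips across it at x = -126 and 119 mm.
- rack_mid (a point): The middle of the basin rack between its end bars, 18 mm above its origin, on top of the rods. The dish's origin point is here when its joint reads 0. In the middle means within 25 mm, near the middle within 45 mm.
- rack_grip (a point): Centre of the rack's raised bow handle, 160 mm from the middle towards -x, 94 mm above the feet. Its white grip bar runs along the rack's y, 118 mm long, 14 mm thick (x), 24 mm high (z), held at y = +-55 mm. Grip it from above, fingers closing along the rack's x. Rack and dish weigh down the far end (1 N m), so the rack sags by 0.01 rad or so in the grip.
- soap_dish (a joint): Place of the white soap dish along the rods, in m from the rack's middle, positive away from the handle; at first -0.05 to -0.03. With the soap in it 0.22 kg (30 % either way). It runs freely: g (9.8 m/s2) times the sine of the rods' slope, towards the low end; it lags the rack's acceleration along the rods in full; drag is slight (dry 0.003 N, 0.06 N s/m). It meets the end bars at +-0.078.
- dish_mid (a point): Point of the soap dish under its centre, at the height of the rods' tops. The dish is 88 mm long (along the rods), 122 mm wide over its runners, its top 31 mm above this point.
- drainer: Slatted wooden drainer, fixed to the board. Origin: on the board under its centre; x away from the robot, y left. Six slats along x, 300 mm long, over y = +-91 mm; top 50 mm above the board. The basin rack belongs on it with its middle above the drainer's origin (within 30 mm), the rack's x along the drainer's x (within 0.15 rad), handle towards -x.
- drainer_mid (a point): Centre point on top of the drainer's slats, 50 mm above its origin, where the basin rack's origin belongs.
- jar: Bystander, to be left alone: closed white plastic jar, 64 mm across, 58 mm tall, standing on the board. Origin: centre of its underside.
- nail_brush: Bystander, to be left alone: wooden nail brush, 95 x 42 x 34 mm, standing on the board. Origin: centre of its underside.
- hair_clip: Bystander, to be left alone: flat aluminium hair clip, 75 x 14 x 11 mm, standing on the board. Origin: centre of its underside.
- brush_holder: Bystander, to be left alone: white ceramic toothbrush holder, an open cup 72 mm across, 100 mm tall, standing on the board. Origin: centre of its underside.
- soap_box_low: Bystander, to be left alone: lower of two stacked clear soap boxes, 108 x 75 x 38 mm, standing on the board. Origin: centre of its underside.
- soap_box_top: Bystander, to be left alone: upper of the two stacked clear soap boxes, 108 x 75 x 38 mm, standing on the lower soap box. Origin: centre of its underside.

How it is judged:
By the outcome, as a careful person would: the job done as asked, in the order asked, and still so for the second after the job is handed in, with the robot touching nothing.
It also fails if it takes over 70 s, if anything falls off the work surface, if the arm or the gripper's body presses on something with over 40 N, if the wrist force passes 120 N, or if a joint passes its speed limit or range.

## Working session

There is one attempt and no reset: what is moved stays moved. The work goes in short steps, Python scripts to look and compute and a tool call to move; the robot and the scene stay as the last step left them, time stands still between calls to the robot, and variables do not carry over. Pictures are saved under pics/ and viewed, at most 10 in all, crops included, and the job is handed in when it is done.

Besides the shell and the picture viewer there is one more tool, called after "Call:" by a JSON object that holds its "name" and its "arguments". send_rows: Moves the arm, as the interface text tells. Its arguments: {"type":"object","properties":{"series":{"type":"array"}},"required":["series"]}

```bash
ls; mkdir -p pics
cat > h.py <<'E'
import numpy as np, cv2
from cell import sensors, get_image, ctrl
def K(d):
    h,w=d["img"].shape[:2]; f=h/2/np.tan(np.radians(d["vfov"])/2)
    return np.array([[f,0,d["cx"]],[0,f,d["cy"]],[0,0,1]]), np.array([d["k1"],0,0,0,0.])
def ray(d,uv):
    k,dist=K(d); uv=np.asarray(uv,float).reshape(-1,1,2)
    s=cv2.undistortPointsIter(uv,k,dist,None,None,(3,100,1e-10))[:,0] if hasattr(cv2,"undistortPointsIter") else cv2.undistortPoints(uv,k,dist)[:,0]
    T=np.asarray(d["world_to_cam"]);R=T[:3,:3];o=-R.T@T[:3,3]
    return o,np.c_[s,np.ones(len(s))]@R
def onz(d,uv,z):
    o,r=ray(d,uv); return o+r*((z-o[2])/r[:,2])[:,None]
def proj(d,P):
    k,dist=K(d);T=np.asarray(d["world_to_cam"])
    return cv2.projectPoints(np.asarray(P,float).reshape(-1,1,3),cv2.Rodrigues(T[:3,:3])[0],T[:3,3],k,dist)[0][:,0]
def cloud(d):
    h,w=d["depth"].shape; u,v=np.meshgrid(np.arange(w),np.arange(h))
    o,r=ray(d,np.c_[u.ravel(),v.ravel()]); return (o+r*d["depth"].reshape(-1,1)).reshape(h,w,3)
E
python3 - <<'E'
from h import *
s=sensors.read_state(); print(s)
for n in("top","side"):
    d=get_image(n); cv2.imwrite(f"pics/{n}0.png",cv2.cvtColor(d["img"],cv2.COLOR_RGB2BGR)); np.save(f"pics/{n}0.npy",d,allow_pickle=True)
    print(n,d["vfov"],d["cx"],d["cy"],d["k1"],ray(d,[[256,192]]))
E
```

```text
pics
{'clock': 0.0, 'qpos': array([-1.18779935,  0.62931997,  0.03843122,  1.51837524, -0.02700699,
        0.9962809 , -0.02000846]), 'qd': array([ 1.08402163e-03, -1.46871460e-04, -2.27273300e-04,  8.12858959e-04,
        8.80095058e-05, -1.13477106e-04, -9.91887785e-04]), 'tau': array([ 2.01916606e-05, -5.63393104e+01,  1.22582886e+00, -1.93445581e+01,
        1.08931668e-02,  1.08044173e-02, -6.78483488e-06]), 'eef_pos': array([281.73386565, 585.11593217, 247.40348939]), 'tool_rot': array([-3.13972679e+00,  1.11816106e-05,  2.69279195e+00]), 'force': array([ 1.1478372 , -0.22228864,  0.20101733]), 'torque': array([-0.01795337,  0.00249743, -0.01926464]), 'gripper_force': 0.0, 'width': 85.73266191481355}
top 54.91109549509481 246.71190064465287 187.83770642975264 -0.06266050641503193 (array([471.30622513,  13.96199193, 975.85957282]), array([[ 0.14141721, -0.0166974 , -0.99019245]]))
side 51.16942466883976 254.1358362992096 188.74970973842125 -0.035357581597646986 (array([590.50134787, 581.90269888, 615.78445832]), array([[ 0.01462778, -0.71740564, -0.69656477]]))
```

View pics/top0.png

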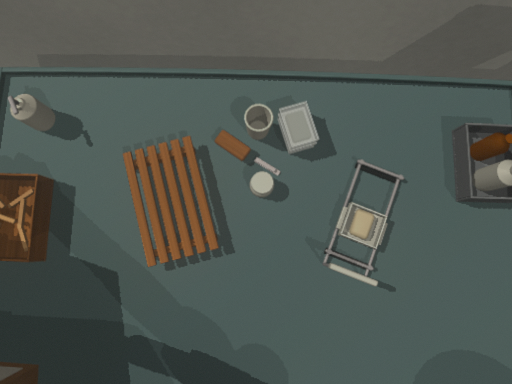

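View pics/side0.png

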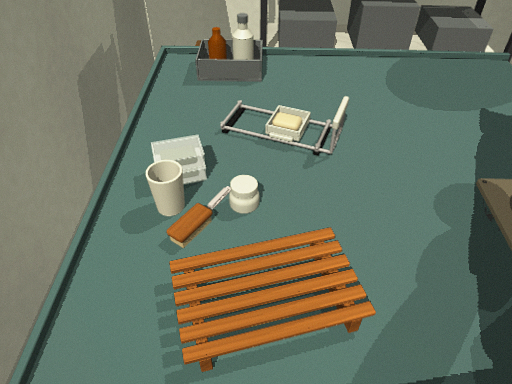

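The top view shows the rack at right (bow bar about (330,266)–(377,283), dish about (362,225)). The drainer is at left (corners about (125,153), (185,138), (216,247), (150,264)), and the bystanders are between them and further up. The side view agrees.

```bash
cat > meas.py <<'E'
from h import *
def load(n): return np.load(f"pics/{n}0.npy",allow_pickle=True).item()
t=load("top"); s=load("side")
def rect(P): 
    r=cv2.minAreaRect(P[:,:2].astype(np.float32)); return r, cv2.boxPoints(r).round(0).tolist()
for n,d in(("top",t),("side",s)):
    C=cloud(d); hsv=cv2.cvtColor(d["img"],cv2.COLOR_RGB2HSV); Z=C[...,2]
    ok=d["depth"]>0
    dr=ok&(hsv[...,1]>150)&(hsv[...,0]<20)&(Z>40)&(Z<60)&(C[...,1]>60)&(C[...,1]<450)
    dr=cv2.morphologyEx(dr.astype(np.uint8),cv2.MORPH_OPEN,np.ones((3,3)))>0
    print(n,"drainer",dr.sum(),rect(C[dr]),np.median(Z[dr]))
    reg=(C[...,1]<-50)&(C[...,1]>-420)&(C[...,0]>250)&(C[...,0]<800)&ok
    hb=reg&(Z>85)&(Z<115)
    print("bar",hb.sum(),rect(C[hb]),Z[hb].max(), C[hb].mean(0))
    rest=reg&(Z>8)&(Z<60); print("rack",rest.sum(),rect(C[rest]))
    di=reg&(Z>35)&(Z<60); print("dish",di.sum(),rect(C[di]),np.percentile(Z[di],[5,50,95]))
    oth=ok&(Z>8)&(C[...,0]>350)&(C[...,0]<800)&(C[...,1]>-110)&(C[...,1]<150)
    nl,lab,st,_=cv2.connectedComponentsWithStats(oth.astype(np.uint8))
    for i in range(1,nl):
        if st[i,4]>60: P=C[lab==i]; print("obj",st[i,4],P.min(0).round(),P.max(0).round())
E
python3 meas.py
```

```text
top drainer 4990 (((578.1826782226562, 218.39178466796875), (296.4179992675781, 178.93966674804688), 16.656814575195312), [[411.0, 262.0], [462.0, 90.0], [746.0, 175.0], [695.0, 347.0]]) 50.229364472625434
bar 315 (((408.8368225097656, -232.10169982910156), (117.17748260498047, 15.880899429321289), 71.22309875488281), [[382.0, -285.0], [397.0, -290.0], [435.0, -179.0], [420.0, -174.0]]) 109.52760075306969 [ 409.43186955 -230.4474298   104.43716765]
rack 2915 (((589.6556396484375, -172.48545837402344), (372.7870788574219, 300.01751708984375), 67.3914794921875), [[380.0, -287.0], [656.0, -402.0], [800.0, -58.0], [523.0, 57.0]])
dish 995 (((641.747802734375, -207.87384033203125), (391.7198791503906, 189.7169952392578), 17.698423385620117), [[426.0, -177.0], [484.0, -358.0], [857.0, -239.0], [800.0, -58.0]]) [37.20642395 45.79378931 52.02437034]
obj 358 [749. -36.   8.] [800.  34. 104.]
obj 625 [ 718. -110.    8.] [800. -58.  80.]
obj 562 [691.  17.  23.] [770. 113.  39.]
obj 92 [667. -51.   8.] [704.   5.  15.]
obj 915 [449.  90.   8.] [663. 150.  55.]
obj 491 [598. -46.   9.] [657.  14
[... 376 characters left out ...]
 [425.0, -172.0]]) 109.26054681734513 [ 413.45520679 -219.33254321  102.33673489]
rack 2680 (((578.5661010742188, -182.79168701171875), (338.7698669433594, 293.8011779785156), 70.38810729980469), [[383.0, -293.0], [660.0, -392.0], [774.0, -73.0], [497.0, 26.0]])
dish 1057 (((563.4642944335938, -166.61534118652344), (404.57183837890625, 195.93807983398438), 50.328407287597656), [[359.0, -260.0], [510.0, -385.0], [768.0, -73.0], [617.0, 52.0]]) [36.26786887 45.4893801  55.10208647]
obj 2281 [ 715. -110.    8.] [800.  34. 103.]
obj 939 [596. -43.   8.] [659.  16.  62.]
obj 126 [665. -54.   8.] [703.   3.  15.]
obj 1006 [689.  17.   8.] [770. 111.  38.]
obj 1647 [448.  89.   9.] [664. 150.  54.]
```

```bash
cat > dish.py <<'E'
from h import *
def dish(grip,yaw,names=("top","side"),pitch=0.,verbose=True,ds=None):
    """grip: rack_grip world pos; yaw of rack x; pitch>0 nose down"""
    c,s=np.cos(yaw),np.sin(yaw)
    Ry=np.array([[np.cos(pitch),0,np.sin(pitch)],[0,1,0],[-np.sin(pitch),0,np.cos(pitch)]])
    R=np.array([[c,-s,0],[s,c,0],[0,0,1]])@Ry
    out={}
    for n in names:
        d=ds[n] if ds else get_image(n)
        L=(cloud(d)-grip)@R+[-160,0,94]
        m=(d["depth"]>0)&(abs(L[...,1])<68)
        k=m&(abs(L[...,0])<124)&(L[...,2]>32)&(L[...,2]<58)
        a=L[k]; r=None
        if len(a)>100:
            p=np.percentile(a[:,0],[2,98]); lo,hi=p
            r=((lo+hi)/2,hi-lo,np.percentile(a[:,1],[2,98]),np.percentile(a[:,2],95),len(a))
        out[n]=r
        e=m&(L[...,2]>4)&(L[...,2]<26)
        fr={}
        for nm,x0 in(("near",-126),("far",126)):
            q=L[e&(abs(L[...,0]-x0)<14)&(abs(L[...,1])<42)]
            fr[nm]=np.r_[np.median(q,0),len(q)].round(1) if len(q)>8 else None
        if verbose: print(n,"dish x %.1f len %.1f"%r[:2] if r else None,r and (r[2].round(1),round(r[3],1),r[4]),"bars",fr)
    return out
if __name__=="__main__":
    from meas import load
    ds={n:load(n) for n in("top","side")}
    g=np.array([410,-231,94.]); yaw=-.334
    dish(g,yaw,ds=ds)
    c,s=np.cos(yaw),np.sin(yaw);R=np.array([[c,-s,0],[s,c,0],[0,0,1]])
    for n in ds:
        L=(cloud(ds[n])-g)@R+[-160,0,94]
        for y0 in(-55,55):
            k=(abs(L[...,1]-y0)<14)&(L[...,2]>8)&(L[...,2]<24)&(abs(L[...,0])<118)&(abs(L[...,0]+35)>55)
            q=L[k]; f=np.polyfit(q[:,0],q[:,1],1); print(n,y0,len(q),f, np.median(q[:,2]))
        k=(abs(L[...,1])<60)&(L[...,2]>85)&(abs(L[...,0]+160)<25); q=L[k]
        print("bar",len(q),np.percentile(q,[1,50,99],axis=0).round(1).tolist(), np.polyfit(q[:,1],q[:,0],1))
E
python3 dish.py | grep -v -e obj -e drainer
```

```text
bar 315 (((408.8368225097656, -232.10169982910156), (117.17748260498047, 15.880899429321289), 71.22309875488281), [[382.0, -285.0], [397.0, -290.0], [435.0, -179.0], [420.0, -174.0]]) 109.52760075306969 [ 409.43186955 -230.4474298   104.43716765]
rack 2915 (((589.6556396484375, -172.48545837402344), (372.7870788574219, 300.01751708984375), 67.3914794921875), [[380.0, -287.0], [656.0, -402.0], [800.0, -58.0], [523.0, 57.0]])
dish 995 (((641.747802734375, -207.87384033203125), (391.7198791503906, 189.7169952392578), 17.698423385620117), [[426.0, -177.0], [484.0, -358.0], [857.0, -239.0], [800.0, -58.0]]) [37.20642395 45.79378931 52.02437034]
bar 231 (((411.49420166015625, -228.572998046875), (114.82752227783203, 14.621960639953613), 69.47102355957031), [[385.0, -280.0], [398.0, -285.0], [438.0, -177.0], [425.0, -172.0]]) 109.26054681734513 [ 413.45520679 -219.33254321  102.33673489]
rack 2680 (((578.5661010742188, -182.79168701171875), (338.7698669433594, 293.8011779785156), 70.38810729980469), [[383.0, -293.0], [660.0, -392.0], [774.0, -73.0], [497.0, 26.0]])
dish 1057 (((563.46429443
[... 323 characters left out ...]
, 'far': array([121.6,  -1.8,  10.6, 218. ])}
side dish x -35.0 len 86.5 (array([-53.2,  45.2]), np.float64(50.2), 890) bars {'near': array([-130.3,    1.1,   11.4,   92. ]), 'far': array([120.8,  -0.5,  11.5, 117. ])}
top -55 172 [-4.31732747e-03 -5.80153931e+01] 15.917100601597213
top 55 151 [-1.43310201e-02  5.14247473e+01] 16.940933234060594
bar 314 [[-168.2, -57.4, 93.8], [-160.8, 1.2, 104.7], [-153.3, 56.6, 108.8]] [ 1.36018724e-03 -1.60713739e+02]
side -55 145 [-2.79655233e-03 -5.81257318e+01] 17.19411838804774
side 55 159 [-1.34826903e-02  5.13725008e+01] 17.037252609986695
bar 230 [[-167.3, -54.3, 87.4], [-160.8, 16.6, 104.9], [-152.2, 57.5, 108.1]] [ 3.11027581e-02 -1.60936877e+02]
```

Call:
{"name": "send_rows", "arguments": {"series": [[85, [0.45, -0.8, 0], [0, 0, -1]], [85, [0.45, -0.8, 0], [0, 0, -1]], [85, [0.45, -0.8, 0], [0, 0, -1]], [85, [0.45, -0.8, 0], [0, 0, -1]], [85, [0.45, -0.8, 0], [0, 0, -1]], [85, [0.45, -0.8, 0], [0, 0, -1]], [85, [0.45, -0.8, 0], [0, 0, -1]], [85, [0.45, -0.8, 0], [0, 0, -1]]]}}

```text
clock: 1.1
eef_pos: [498.5, 200.1, 248.2]
tool_rot: [-3.141, -0.0, 1.992]
force: [0.7, 1.2, 0.3]
width: 84.9
gripper_force: 0.0
```

Call:
{"name": "send_rows", "arguments": {"series": [[85, [-0.18, -0.8, 0], [0, 0, -1]], [85, [-0.18, -0.8, 0], [0, 0, -1]], [85, [-0.18, -0.8, 0], [0, 0, -1]], [85, [-0.18, -0.8, 0], [0, 0, -1]], [85, [-0.18, -0.8, 0], [0, 0, -1]], [85, [-0.18, -0.8, 0], [0, 0, -1]], [85, [-0.18, -0.8, 0], [0, 0, -1]], [85, [-0.18, -0.8, 0], [0, 0, -1]]]}}

```text
clock: 2.1
eef_pos: [411.0, -183.7, 248.2]
tool_rot: [-3.142, -0.0, 1.294]
force: [0.9, -0.7, -0.3]
width: 85.0
gripper_force: 0.0
```

Call:
{"name": "send_rows", "arguments": {"series": [[85, [0, -0.4, 0], [0, 0, -0.4]], [85, [-0.04, -0.4, -0.2], [0, 0, -0.38]], [85, [0, 0, -0.4], [0, 0, 0]], [85, [0, 0, 0], [0, 0, 0]], [85, [0, 0, 0], [0, 0, 0]]]}}

```text
clock: 2.72
eef_pos: [409.4, -230.2, 212.7]
tool_rot: [3.141, -0.0, 1.229]
force: [0.7, -0.1, 0.2]
width: 84.7
gripper_force: 0.0
```

Call:
{"name": "send_rows", "arguments": {"series": [[85, [-0.01, -0.03, -0.5], [0, 0, 0]], [85, [0, 0, -0.5], [0, 0, 0]], [85, [0, 0, -0.5], [0, 0, 0]], [85, [0, 0, -0.3], [0, 0, 0]], [85, [0, 0, -0.21], [0, 0, 0]], [85, [0, 0, 0], [0, 0, 0]]]}}

```text
clock: 3.48
eef_pos: [408.8, -232.0, 91.7]
tool_rot: [-3.141, -0.0, 1.229]
force: [0.1, 0.7, -0.6]
width: 85.2
gripper_force: 0.0
```

Run:
```python
from dish import *
d=get_image("side"); dish(np.array([408.8,-232.2,94.]),-.342,names=("side",),ds={"side":d})
cv2.imwrite("pics/s1.png",cv2.cvtColor(d["img"][60:220,180:420],cv2.COLOR_RGB2BGR).repeat(3,0).repeat(3,1))
s=sensors.read_state();print(s["clock"],s["eef_pos"],s["torque"],s["force"])
```

```text
side dish x -34.5 len 85.9 (array([-50.8,  47.8]), np.float64(50.2), 897) bars {'near': array([-129.8,    2.5,   11.7,   93. ]), 'far': array([121.7,   2.6,  11.6, 124. ])}
3.525 [ 408.95887224 -232.24281195   92.11503446] [0.00225558 0.01322114 0.03850834] [-0.26199538 -1.10813614  1.55139962]
```

View pics/s1.png

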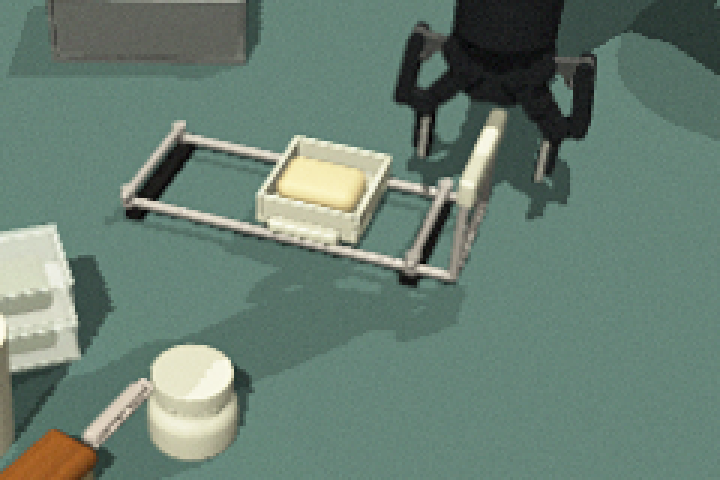

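Call:
{"name": "send_rows", "arguments": {"series": [[60, [0, 0, 0], [0, 0, 0]], [40, [0, 0, 0], [0, 0, 0]], [28, [0, 0, 0], [0, 0, 0]], [22, [0, 0, 0], [0, 0, 0]], [18, [0, 0, 0], [0, 0, 0]], [15, [0, 0, 0], [0, 0, 0]], [0, [0, 0, 0], [0, 0, 0]], [0, [0, 0, 0], [0, 0, 0]]]}}

```text
clock: 4.53
eef_pos: [408.7, -232.3, 91.9]
tool_rot: [3.141, -0.0, 1.228]
force: [0.3, 0.5, 3.1]
width: 12.8
gripper_force: 59.1
```

Run:
```python
from dish import *
dish(np.array([408.8,-232.2,94.]),-.342)
s=sensors.read_state();print(s)
```

```text
top dish x -33.4 len 87.0 (array([-49.2,  48. ]), np.float64(49.8), 884) bars {'near': array([-128.2,   12.4,   11.4,  128. ]), 'far': array([121.2,  -0.5,  10.4, 228. ])}
side dish x -34.3 len 86.5 (array([-50.5,  47.9]), np.float64(50.0), 892) bars {'near': array([-130.2,    2.3,   11.7,   86. ]), 'far': array([121.1,  -1.9,  11.6, 128. ])}
{'clock': 4.625, 'qpos': array([ 0.26361003,  0.66673888,  0.28594477,  2.14637227, -0.4791784 ,
        0.38820217,  0.59602239]), 'qd': array([ 0.00249953,  0.00111551, -0.00140638, -0.00135129,  0.00104155,
        0.0001275 ,  0.00204796]), 'tau': array([ -0.09341734, -43.94945741,   3.82357255,  -7.3133339 ,
         0.23269643,  -0.05586481,   0.22498456]), 'eef_pos': array([ 408.73732909, -232.26605035,   91.84055757]), 'tool_rot': array([ 3.14118443e+00, -2.46275731e-05,  1.22796800e+00]), 'force': array([0.63886314, 0.31895578, 3.12775405]), 'torque': array([ 0.07723332,  0.04510335, -0.19678902]), 'gripper_force': 59.15853202342987, 'width': 13.26813146686724}
```

```bash
cat > tr.py <<'E'
from dish import *
from scipy.spatial.transform import Rotation as Rot
import sys,json
def track(n=4,names=("top","side"),sag=0.0):
    log=[]
    for i in range(n):
        s=sensors.read_state(); R=Rot.from_euler("xyz",s["tool_rot"]).as_matrix()
        a=R[:,1]; yaw=np.arctan2(a[1],a[0]); yaw-= np.pi*round(yaw/np.pi)
        if a[0]<0:a=-a
        pit=-np.arcsin(a[2]); g=s["eef_pos"]-2*R[:,2]
        nm=names[i%len(names)]; d=get_image(nm)
        r=dish(g,yaw,names=(nm,),pitch=pit+sag,verbose=False,ds={nm:d})[nm]
        if r is None or r[4]<300: print(nm,"bad",r); continue
        c=np.array([np.cos(yaw),np.sin(yaw),0]); 
        off=0 if nm=="top" else .7
        log.append((float(s["clock"]),r[0]+off,nm,round(r[1]),r[4],round(float(pit),4)))
    f=open("log.txt","a")
    for l in log: f.write(json.dumps(l)+"\n")
    print("grip",g.round(1),"yaw %.4f"%yaw,"pitch %.4f"%pit,"|",[(round(l[0],3),round(l[1],1),l[2][0],l[3],l[4]) for l in log])
    if len(log)>2:
        t=np.array([l[0] for l in log]);x=np.array([l[1] for l in log]); p=np.polyfit(t-t[-1],x,1); print("x %.1f mm v %.1f mm/s at %.3f"%(p[1],p[0],t[-1]))
    s=sensors.read_state(); print("F",s["force"].round(1),"T",s["torque"].round(2),"w",round(s["width"],1),"clock",s["clock"])
if __name__=="__main__": track(int(sys.argv[1]) if len(sys.argv)>1 else 4)
E
python3 tr.py 2
```

```text
grip [ 408.8 -232.2   93.9] yaw -0.3427 pitch -0.0005 | [(4.625, np.float64(-33.4), 't', 87, 888), (4.675, np.float64(-33.6), 's', 86, 897)]
F [-1.   0.9  3.5] T [ 0.05  0.01 -0.24] w 13.2 clock 4.725
```

Call:
{"name": "send_rows", "arguments": {"series": [[0, [0, 0, 0.15], [-0.04, -0.108, 0]], [0, [0, 0, 0.5], [0, 0, 0]], [0, [0, 0, 0.6], [0, 0, 0]], [0, [0, 0, 0.6], [0, 0, 0]], [0, [0, 0, 0.4], [0, 0, 0]]]}}

```text
clock: 5.35
eef_pos: [407.2, -231.3, 227.6]
tool_rot: [3.134, -0.0, 1.229]
force: [-0.4, 1.2, -5.7]
width: 13.2
gripper_force: 59.0
```

```bash
python3 tr.py 4
```

```text
grip [ 407.9 -231.5  228.8] yaw -0.3414 pitch -0.0096 | [(5.35, np.float64(-19.0), 't', 87, 1222), (5.4, np.float64(-18.8), 's', 84, 952), (5.45, np.float64(-17.7), 't', 87, 1217), (5.5, np.float64(-15.0), 's', 84, 918)]
x -15.7 mm v 26.3 mm/s at 5.500
F [ 1.2  0.5 -5.6] T [ 0.2   0.86 -0.02] w 13.2 clock 5.55
```

Call:
{"name": "send_rows", "arguments": {"series": [[0, [0, 0, 0], [-0.08, -0.226, 0]], [0, [0, 0, 0], [0.08, 0.226, 0]]]}}

```text
clock: 5.8
eef_pos: [406.9, -231.4, 225.7]
tool_rot: [3.136, -0.001, 1.228]
force: [0.6, 0.6, -6.1]
width: 12.9
gripper_force: 59.1
```

```bash
python3 tr.py 6
```

```text
grip [ 408.6 -232.2  228.4] yaw -0.3424 pitch -0.0094 | [(5.8, np.float64(-6.4), 't', 87, 1203), (5.85, np.float64(-7.5), 's', 85, 886), (5.9, np.float64(-6.6), 't', 87, 1223), (5.95, np.float64(-6.1), 's', 85, 906), (6.0, np.float64(-4.7), 't', 87, 1231), (6.05, np.float64(-4.3), 's', 86, 899)]
x -4.6 mm v 10.9 mm/s at 6.050
F [-0.3  1.1 -5.6] T [0.26 0.76 0.02] w 13.0 clock 6.1
```

Call:
{"name": "send_rows", "arguments": {"series": [[0, [0, 0, 0], [-0.04, -0.113, 0]], [0, [0, 0, 0], [0.04, 0.113, 0]]]}}

```text
clock: 6.35
eef_pos: [408.2, -232.0, 226.8]
tool_rot: [3.132, -0.0, 1.228]
force: [-0.7, 1.2, -5.4]
width: 13.2
gripper_force: 59.2
```

```bash
python3 tr.py 8
```

```text
grip [ 408.6 -232.1  228.7] yaw -0.3423 pitch -0.0100 | [(6.35, np.float64(1.7), 't', 87, 1234), (6.4, np.float64(1.1), 's', 86, 897), (6.45, np.float64(2.0), 't', 87, 1225), (6.5, np.float64(2.0), 's', 86, 897), (6.55, np.float64(3.3), 't', 87, 1215), (6.6, np.float64(3.2), 's', 86, 892), (6.65, np.float64(4.6), 't', 87, 1222), (6.7, np.float64(4.5), 's', 86, 895)]
x 4.5 mm v 9.9 mm/s at 6.700
F [ 0.4  0.2 -5.1] T [0.28 0.78 0.  ] w 13.3 clock 6.75
```

Call:
{"name": "send_rows", "arguments": {"series": [[0, [0, 0, 0], [-0.047, -0.132, 0]], [0, [0, 0, 0], [0.037, 0.104, 0]]]}}

```text
clock: 7.0
eef_pos: [408.1, -232.0, 226.8]
tool_rot: [3.13, -0.0, 1.228]
force: [0.2, -0.1, -5.1]
width: 13.3
gripper_force: 59.2
```

```bash
python3 tr.py 8
```

```text
grip [ 408.6 -232.1  228.7] yaw -0.3423 pitch -0.0126 | [(7.0, np.float64(7.8), 't', 87, 1220), (7.05, np.float64(6.5), 's', 86, 891), (7.1, np.float64(6.9), 't', 87, 1224), (7.15, np.float64(6.2), 's', 86, 902), (7.2, np.float64(6.9), 't', 87, 1225), (7.25, np.float64(6.1), 's', 86, 900), (7.3, np.float64(7.1), 't', 87, 1222), (7.35, np.float64(6.1), 's', 86, 898)]
x 6.2 mm v -2.5 mm/s at 7.350
F [-0.7  0.7 -5.6] T [ 0.29  0.82 -0.01] w 13.3 clock 7.4
```

Run:
```python
import numpy as np
p0=-.3423; dp=[.03,.06,.09,.12,.15]+[.18]*35+[.17,.13,.09,.06,.03]
u=np.radians(5); print(sum(dp)*u, .2907-p0)
k=(.2907-p0)/(sum(dp)*u); psi=p0
tot=np.zeros(2)
for i,d in enumerate(dp):
    q=psi+d*u*k; w=650.5*np.array([np.cos(q)-np.cos(psi),np.sin(q)-np.sin(psi)])
    e=np.array([6.1,0])*d*u*k/.633
    print(i+1,round(d*k,3),((w+e)/60).round(3)); tot+=w+e; psi=q
print(tot,psi)
```

```text
0.6309365245959501 0.633
1 0.03 [0.01  0.027]
2 0.06 [0.02  0.054]
3 0.09 [0.029 0.081]
4 0.12 [0.038 0.108]
5 0.15 [0.045 0.136]
6 0.181 [0.052 0.163]
7 0.181 [0.05  0.164]
8 0.181 [0.047 0.165]
9 0.181 [0.044 0.166]
10 0.181 [0.042 0.166]
11 0.181 [0.039 0.167]
12 0.181 [0.037 0.167]
13 0.181 [0.034 0.168]
14 0.181 [0.031 0.168]
15 0.181 [0.029 0.169]
16 0.181 [0.026 0.169]
17 0.181 [0.023 0.17 ]
18 0.181 [0.021 0.17 ]
19 0.181 [0.018 0.17 ]
20 0.181 [0.015 0.17 ]
21 0.181 [0.013 0.171]
22 0.181 [0.01  0.171]
23 0.181 [0.007 0.171]
24 0.181 [0.004 0.171]
25 0.181 [0.002 0.171]
26 0.181 [-0.001  0.171]
27 0.181 [-0.004  0.171]
28 0.181 [-0.006  0.171]
29 0.181 [-0.009  0.17 ]
30 0.181 [-0.012  0.17 ]
31 0.181 [-0.014  0.17 ]
32 0.181 [-0.017  0.17 ]
33 0.181 [-0.02   0.169]
34 0.181 [-0.022  0.169]
35 0.181 [-0.025  0.169]
36 0.181 [-0.028  0.168]
37 0.181 [-0.03   0.168]
38 0.181 [-0.033  0.167]
39 0.181 [-0.036  0.167]
40 0.181 [-0.038  0.166]
41 0.171 [-0.038  0.156]
42 0.13 [-0.031  0.119]
43 0.09 [-0.022  0.082]
44 0.06 [-0.015  0.055]
45 0.03 [-0.008  0.027]
[ 16.54593839 404.79149397] 0.2907000000000002
```

Call:
{"name": "send_rows", "arguments": {"series": [[0, [0.01, 0.027, 0], [0, 0, 0.03]], [0, [0.02, 0.054, 0], [0, 0, 0.06]], [0, [0.029, 0.081, 0], [0, 0, 0.09]], [0, [0.038, 0.108, 0], [0, 0, 0.12]], [0, [0.045, 0.136, 0], [0, 0, 0.15]], [0, [0.052, 0.163, 0], [0, 0, 0.18]], [0, [0.05, 0.164, 0], [0, 0, 0.18]], [0, [0.047, 0.165, 0], [0, 0, 0.18]]]}}

```text
clock: 8.4
eef_pos: [426.3, -177.4, 226.7]
tool_rot: [3.129, -0.0, 1.316]
force: [-0.1, 0.3, -6.9]
width: 13.3
gripper_force: 59.2
```

```bash
python3 tr.py 4
```

```text
grip [ 426.2 -177.6  228.7] yaw -0.2545 pitch -0.0125 | [(8.4, np.float64(7.4), 't', 87, 1141), (8.45, np.float64(6.5), 's', 86, 994), (8.5, np.float64(7.7), 't', 87, 1144), (8.55, np.float64(6.6), 's', 86, 996)]
x 6.8 mm v -2.4 mm/s at 8.550
F [ 0.2  0.4 -5.7] T [ 0.13  0.82 -0.01] w 13.2 clock 8.6
```

Call:
{"name": "send_rows", "arguments": {"series": [[0, [0.044, 0.166, 0], [0, 0, 0.18]], [0, [0.042, 0.166, 0], [0, 0, 0.18]], [0, [0.039, 0.167, 0], [0, 0, 0.18]], [0, [0.037, 0.167, 0], [0, 0, 0.18]], [0, [0.034, 0.168, 0], [0, 0, 0.18]], [0, [0.031, 0.168, 0], [0, 0, 0.18]], [0, [0.029, 0.169, 0], [0, 0, 0.18]], [0, [0.026, 0.169, 0], [0, 0, 0.18]]]}}

```text
clock: 9.6
eef_pos: [443.1, -97.2, 226.7]
tool_rot: [3.129, 0.0, 1.442]
force: [0.6, 0.1, -6.2]
width: 13.0
gripper_force: 59.2
```

```bash
python3 tr.py 2
```

```text
grip [443.2 -95.5 228.6] yaw -0.1267 pitch -0.0121 | [(9.6, np.float64(9.1), 't', 87, 1109), (9.65, np.float64(8.5), 's', 86, 1265)]
F [-0.5 -0.2 -6.3] T [-0.04  0.88 -0.09] w 13.4 clock 9.7
```

Call:
{"name": "send_rows", "arguments": {"series": [[0, [0.023, 0.17, 0], [0, -0.01, 0.18]], [0, [0.021, 0.17, 0], [0, 0, 0.18]], [0, [0.018, 0.17, 0], [0, 0, 0.18]], [0, [0.015, 0.17, 0], [0, 0, 0.18]], [0, [0.013, 0.171, 0], [0, 0, 0.18]], [0, [0.01, 0.171, 0], [0, 0, 0.18]], [0, [0.007, 0.171, 0], [0, 0, 0.18]], [0, [0.004, 0.171, 0], [0, 0, 0.18]]]}}

```text
clock: 10.7
eef_pos: [449.7, -15.3, 226.7]
tool_rot: [3.128, -0.0, 1.567]
force: [0.6, -0.2, -6.7]
width: 12.8
gripper_force: 59.2
```

```bash
python3 tr.py 2
```

```text
grip [449.6 -13.6 228.6] yaw -0.0010 pitch -0.0131 | [(10.7, np.float64(9.8), 't', 87, 1079), (10.75, np.float64(9.3), 's', 85, 1505)]
F [ 0.5  0.5 -6.1] T [-0.15  0.89 -0.16] w 13.4 clock 10.8
```

Call:
{"name": "send_rows", "arguments": {"series": [[0, [0.002, 0.171, 0], [0, 0, 0.18]], [0, [-0.001, 0.171, 0], [0, 0, 0.18]], [0, [-0.004, 0.171, 0], [0, 0, 0.18]], [0, [-0.006, 0.171, 0], [0, 0, 0.18]], [0, [-0.009, 0.17, 0], [0, 0, 0.18]], [0, [-0.012, 0.17, 0], [0, 0, 0.18]], [0, [-0.014, 0.17, 0], [0, 0, 0.18]], [0, [-0.017, 0.17, 0], [0, 0, 0.18]]]}}

```text
clock: 11.8
eef_pos: [445.9, 66.5, 226.7]
tool_rot: [3.128, -0.0, 1.693]
force: [0.2, -0.5, -5.9]
width: 12.9
gripper_force: 59.2
```

```bash
python3 tr.py 2
```

```text
grip [445.7  68.1 228.6] yaw 0.1247 pitch -0.0133 | [(11.8, np.float64(10.0), 't', 87, 1064), (11.85, np.float64(9.8), 's', 85, 1934)]
F [ 0.3 -1.4 -5.4] T [-0.25  0.84 -0.17] w 13.0 clock 11.9
```

Call:
{"name": "send_rows", "arguments": {"series": [[0, [-0.02, 0.169, 0], [0, 0, 0.18]], [0, [-0.022, 0.169, 0], [0, 0, 0.18]], [0, [-0.025, 0.169, 0], [0, 0, 0.18]], [0, [-0.028, 0.168, 0], [0, 0, 0.18]], [0, [-0.03, 0.168, 0], [0, 0, 0.18]], [0, [-0.033, 0.167, 0], [0, 0, 0.18]], [0, [-0.036, 0.167, 0], [0, 0, 0.18]], [0, [-0.038, 0.166, 0], [0, 0, 0.18]]]}}

```text
clock: 12.9
eef_pos: [431.9, 147.1, 226.7]
tool_rot: [3.128, -0.0, 1.819]
force: [-0.4, -0.4, -5.8]
width: 13.1
gripper_force: 59.2
```

```bash
python3 tr.py 2
```

```text
grip [431.5 148.7 228.6] yaw 0.2504 pitch -0.0133 | [(12.9, np.float64(10.2), 't', 87, 1097), (12.95, np.float64(10.4), 's', 86, 2594)]
F [-0.6 -0.3 -5.6] T [-0.35  0.78 -0.16] w 13.0 clock 13.0
```

Call:
{"name": "send_rows", "arguments": {"series": [[0, [-0.037, 0.138, 0], [0, 0, 0.16]], [0, [-0.03, 0.112, 0], [0, 0, 0.13]], [0, [-0.021, 0.078, 0], [0, 0, 0.09]], [0, [-0.012, 0.043, 0], [0, 0, 0.05]], [0, [-0.007, 0.026, 0], [0, 0, 0.03]]]}}

```text
clock: 13.62
eef_pos: [425.6, 170.2, 226.7]
tool_rot: [3.128, 0.0, 1.858]
force: [0.3, 0.3, -5.0]
width: 13.1
gripper_force: 59.1
```

```bash
cat > fin.py <<'E'
from tr import *
track(4)
s=sensors.read_state(); R=Rot.from_euler("xyz",s["tool_rot"]).as_matrix(); a=R[:,1]
yaw=np.arctan2(a[1],a[0]); yaw-=np.pi*round(yaw/np.pi); a=a*np.sign(a[0]); g=s["eef_pos"]-2*R[:,2]; pit=-np.arcsin(a[2])
ds={n:get_image(n) for n in("top","side")}
dish(g,yaw,ds=ds)
c,sn=np.cos(yaw),np.sin(yaw);Rz=np.array([[c,-sn,0],[sn,c,0],[0,0,1]])
for n in ds:
    L=(cloud(ds[n])-g)@Rz+[-160,0,94]
    for y0 in(-55,55):
        k=(abs(L[...,1]-y0)<12)&(L[...,2]>10)&(L[...,2]<24)&(abs(L[...,0])<118)&(abs(L[...,0]-10)>53)
        q=L[k]; print(n,y0,len(q),np.polyfit(q[:,0],q[:,1],1).round(4),"z fit",np.polyfit(q[:,0],q[:,2],1).round(4)) if len(q)>20 else print(n,y0,len(q))
    cv2.imwrite("pics/%s_%d.png"%(n,s["clock"]*100),cv2.cvtColor(ds[n]["img"],cv2.COLOR_RGB2BGR))
mid=g+Rz@np.array([160,0,-94]); print("rack origin",mid,"drainer-frame err",(mid[:2]-[578.3,218.4])@Rz[:2,:2])
E
python3 fin.py; ls pics
```

```text
grip [425.7 170.1 228.7] yaw 0.2866 pitch -0.0135 | [(13.625, np.float64(10.1), 't', 87, 1105), (13.675, np.float64(10.5), 's', 86, 2816), (13.725, np.float64(10.2), 't', 87, 1107), (13.775, np.float64(10.5), 's', 86, 2805)]
x 10.4 mm v 1.8 mm/s at 13.775
F [ 0.2  0.1 -6.2] T [-0.24  0.82 -0.02] w 12.9 clock 13.825
top dish x 10.8 len 86.9 (array([-49.3,  46.4]), np.float64(50.1), 1158) bars {'near': array([-126.4,  -15.5,   11.4,  140. ]), 'far': array([121.5,   1.6,  11.3, 289. ])}
side dish x 10.6 len 86.1 (array([-48.8,  47.5]), np.float64(49.9), 2974) bars {'near': array([-121.5,    4. ,   10.9,  503. ]), 'far': array([119.2,   3.9,  11.2, 492. ])}
top -55 212 [ 1.60000e-03 -5.51643e+01] z fit [-0.     17.1522]
top 55 189 [-4.30000e-03  5.32726e+01] z fit [-1.9000e-03  1.7391e+01]
side -55 438 [ 2.70000e-03 -5.47149e+01] z fit [-5.00000e-03  1.68728e+01]
side 55 580 [-1.30000e-03  5.45396e+01] z fit [-3.70000e-03  1.69931e+01]
rack origin [579.16234894 215.23596323 134.7284122 ] drainer-frame err [-0.06708133 -3.27876112]
s1.png
side0.npy
side0.png
side_1382.png
top0.npy
top0.png
top_1382.png
```

Call:
{"name": "send_rows", "arguments": {"series": [[0, [-0.005, 0.017, 0], [0, 0, 0]], [0, [-0.005, 0.017, 0], [0, 0, 0]], [0, [-0.005, 0.017, 0], [0, 0, 0]], [0, [0, 0, 0], [0, 0, 0]], [0, [0, 0, 0], [0, 0, 0]], [0, [0, 0, 0], [0, 0, 0]], [0, [0, 0, 0], [0, 0, 0]], [0, [0, 0, 0], [0, 0, 0]]]}}

```text
clock: 14.92
eef_pos: [424.8, 173.3, 226.7]
tool_rot: [3.128, -0.0, 1.858]
force: [0.1, -0.9, -5.5]
width: 13.6
gripper_force: 59.1
```

Call:
{"name": "send_rows", "arguments": {"series": [[0, [0, 0, 0], [0, 0, 0]], [0, [0, 0, 0], [0, 0, 0]], [0, [0, 0, 0], [0, 0, 0]], [0, [0, 0, 0], [0, 0, 0]], [0, [0, 0, 0], [0, 0, 0]], [0, [0, 0, 0], [0, 0, 0]], [0, [0, 0, 0], [0, 0, 0]], [0, [0, 0, 0], [0, 0, 0]]]}}

```text
clock: 15.92
eef_pos: [424.7, 173.3, 226.7]
tool_rot: [3.128, -0.0, 1.858]
force: [0.5, 1.3, -5.9]
width: 12.9
gripper_force: 59.1
```

```bash
python3 tr.py 2
```

```text
grip [424.7 173.3 228.7] yaw 0.2869 pitch -0.0136 | [(15.925, np.float64(10.1), 't', 87, 1122), (15.975, np.float64(10.4), 's', 86, 2821)]
F [-0.5  0.2 -5.4] T [-0.28  0.84 -0.  ] w 13.4 clock 16.025
```

View pics/side_1382.png

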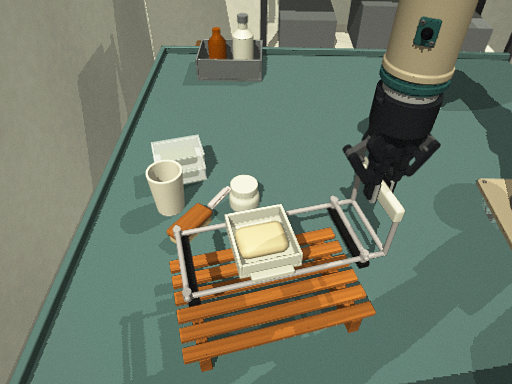

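The rack (end bars near (185,262) and (350,228)) hangs level above the drainer, with the dish at about (263,240) near its middle. I'll hold it for the 5 seconds.

Call:
{"name": "send_rows", "arguments": {"series": [[0, [0, 0, 0], [0, 0, 0]], [0, [0, 0, 0], [0, 0, 0]], [0, [0, 0, 0], [0, 0, 0]], [0, [0, 0, 0], [0, 0, 0]], [0, [0, 0, 0], [0, 0, 0]], [0, [0, 0, 0], [0, 0, 0]], [0, [0, 0, 0], [0, 0, 0]], [0, [0, 0, 0], [0, 0, 0]]]}}

```text
clock: 17.02
eef_pos: [424.7, 173.3, 226.7]
tool_rot: [3.128, -0.0, 1.858]
force: [0.4, 0.2, -4.6]
width: 13.2
gripper_force: 59.1
```

Call:
{"name": "send_rows", "arguments": {"series": [[0, [0, 0, 0], [0, 0, 0]], [0, [0, 0, 0], [0, 0, 0]], [0, [0, 0, 0], [0, 0, 0]], [0, [0, 0, 0], [0, 0, 0]], [0, [0, 0, 0], [0, 0, 0]], [0, [0, 0, 0], [0, 0, 0]], [0, [0, 0, 0], [0, 0, 0]], [0, [0, 0, 0], [0, 0, 0]]]}}

```text
clock: 18.02
eef_pos: [424.7, 173.3, 226.7]
tool_rot: [3.128, -0.0, 1.858]
force: [0.2, 0.1, -6.7]
width: 13.3
gripper_force: 59.1
```

```bash
python3 tr.py 2
```

```text
grip [424.7 173.3 228.7] yaw 0.2868 pitch -0.0135 | [(18.025, np.float64(10.1), 't', 87, 1119), (18.075, np.float64(10.3), 's', 86, 2820)]
F [ 0.6  0.1 -5.4] T [-0.2   0.78 -0.02] w 13.2 clock 18.125
```

Call:
{"name": "send_rows", "arguments": {"series": [[0, [0, 0, 0], [0, 0, 0]], [0, [0, 0, 0], [0, 0, 0]], [0, [0, 0, 0], [0, 0, 0]], [0, [0, 0, 0], [0, 0, 0]], [0, [0, 0, 0], [0, 0, 0]], [0, [0, 0, 0], [0, 0, 0]], [0, [0, 0, 0], [0, 0, 0]], [0, [0, 0, 0], [0, 0, 0]]]}}

```text
clock: 19.12
eef_pos: [424.7, 173.3, 226.7]
tool_rot: [3.128, -0.0, 1.858]
force: [-0.4, -0.5, -6.4]
width: 13.3
gripper_force: 59.1
```

Call:
{"name": "send_rows", "arguments": {"series": [[0, [0, 0, 0], [0, 0, 0]], [0, [0, 0, 0], [0, 0, 0]], [0, [0, 0, 0], [0, 0, 0]], [0, [0, 0, 0], [0, 0, 0]]]}}

```text
clock: 19.62
eef_pos: [424.7, 173.3, 226.7]
tool_rot: [3.128, -0.0, 1.858]
force: [-0.3, 0.1, -6.5]
width: 13.4
gripper_force: 59.1
```

```bash
python3 tr.py 2
```

```text
grip [424.7 173.3 228.7] yaw 0.2868 pitch -0.0135 | [(19.625, np.float64(10.0), 't', 87, 1126), (19.675, np.float64(10.4), 's', 86, 2830)]
F [-0.5 -0.4 -5.7] T [-0.17  0.84  0.03] w 13.4 clock 19.725
```

Call:
{"name": "send_rows", "arguments": {"series": [[0, [0, 0, -0.06], [0, 0, 0]], [0, [0, 0, -0.14], [0, 0, 0]], [0, [0, 0, -0.22], [0, 0, 0]], [0, [0, 0, -0.26], [0, 0, 0]], [0, [0, 0, -0.26], [0, 0, 0]], [0, [0, 0, -0.18], [0, 0, 0]], [0, [0, 0, -0.1], [0, 0, 0]], [0, [0, 0, -0.04], [0, 0, 0]]]}}

```text
clock: 20.72
eef_pos: [424.8, 173.2, 150.8]
tool_rot: [3.128, 0.0, 1.858]
force: [0.3, 0.3, -5.8]
width: 12.9
gripper_force: 59.2
```

```bash
python3 tr.py 4
```

```text
grip [425.  173.4 153.3] yaw 0.2868 pitch -0.0141 | [(20.725, np.float64(4.9), 't', 87, 928), (20.775, np.float64(4.7), 's', 86, 2390), (20.825, np.float64(4.5), 't', 87, 929), (20.875, np.float64(4.5), 's', 86, 2405)]
x 4.4 mm v -2.9 mm/s at 20.875
F [-0.3  0.3 -6. ] T [-0.27  0.76 -0.  ] w 12.8 clock 20.925
```

Call:
{"name": "send_rows", "arguments": {"series": [[0, [0, 0, -0.05], [0, 0, 0]], [0, [0, 0, -0.04], [0, 0, 0]], [0, [0, 0, -0.03], [0, 0, 0]], [0, [0, 0, -0.01], [0, 0, 0]], [0, [0, 0, -0.01], [0, 0, 0]]]}}

```text
clock: 21.55
eef_pos: [424.8, 173.3, 142.7]
tool_rot: [3.128, 0.0, 1.858]
force: [-0.2, -0.8, -5.7]
width: 13.3
gripper_force: 59.1
```

```bash
python3 tr.py 4
```

```text
grip [424.7 173.3 144.7] yaw 0.2868 pitch -0.0136 | [(21.55, np.float64(0.7), 't', 87, 914), (21.6, np.float64(0.5), 's', 86, 2347), (21.65, np.float64(0.0), 't', 87, 906), (21.7, np.float64(-0.1), 's', 86, 2347)]
x -0.2 mm v -5.9 mm/s at 21.700
F [ 0.3  0.  -6.6] T [-0.25  0.78 -0.01] w 13.0 clock 21.75
```

Call:
{"name": "send_rows", "arguments": {"series": [[0, [0, 0, -0.01], [0, 0, 0]], [0, [0, 0, -0.01], [0, 0, 0]], [0, [0, 0, 0], [0, 0, 0]]]}}

```text
clock: 22.12
eef_pos: [424.7, 173.3, 141.8]
tool_rot: [3.128, -0.0, 1.858]
force: [-1.6, -1.5, 0.6]
width: 13.4
gripper_force: 59.8
```

```bash
python3 tr.py 4
```

```text
grip [424.7 173.3 143.8] yaw 0.2868 pitch -0.0136 | [(22.125, np.float64(-3.6), 't', 87, 911), (22.175, np.float64(-4.0), 's', 86, 2358), (22.225, np.float64(-4.8), 't', 87, 907), (22.275, np.float64(-5.1), 's', 86, 2362)]
x -5.2 mm v -10.5 mm/s at 22.275
F [-1.4  0.   3.1] T [-0.32  1.14  0.01] w 13.2 clock 22.325
```

Call:
{"name": "send_rows", "arguments": {"series": [[0, [0, 0, 0], [-0.011, 0.038, 0]], [0, [0, 0, 0], [0, 0, 0]]]}}

```text
clock: 22.58
eef_pos: [424.9, 173.4, 141.8]
tool_rot: [3.131, -0.0, 1.858]
force: [-1.7, 0.3, 4.4]
width: 13.3
gripper_force: 60.7
```

```bash
python3 tr.py 6
```

```text
grip [424.8 173.4 143.8] yaw 0.2868 pitch -0.0104 | [(22.575, np.float64(-9.2), 't', 87, 910), (22.625, np.float64(-9.6), 's', 86, 2368), (22.675, np.float64(-10.4), 't', 87, 908), (22.725, np.float64(-10.7), 's', 86, 2372), (22.775, np.float64(-11.5), 't', 87, 918), (22.825, np.float64(-11.8), 's', 86, 2353)]
x -11.9 mm v -10.8 mm/s at 22.825
F [-2.8 -0.5  5.1] T [-0.29  1.24 -0.02] w 12.8 clock 22.875
```

Call:
{"name": "send_rows", "arguments": {"series": [[0, [0, 0, 0.008], [-0.008, 0.027, 0]], [0, [0, 0, 0], [0, 0, 0]]]}}

```text
clock: 23.12
eef_pos: [425.0, 173.4, 141.9]
tool_rot: [3.134, 0.0, 1.858]
force: [-0.8, 0.1, -0.7]
width: 13.2
gripper_force: 59.5
```

```bash
python3 tr.py 5
```

```text
grip [424.9 173.4 143.9] yaw 0.2869 pitch -0.0080 | [(23.125, np.float64(-14.8), 't', 87, 911), (23.175, np.float64(-14.9), 's', 86, 2378), (23.225, np.float64(-15.6), 't', 87, 924), (23.275, np.float64(-15.4), 's', 86, 2373), (23.325, np.float64(-16.0), 't', 87, 918)]
x -15.9 mm v -5.9 mm/s at 23.325
F [-0.6 -0.2 -3.6] T [-0.08  0.65 -0.04] w 13.2 clock 23.375
```

Call:
{"name": "send_rows", "arguments": {"series": [[0, [0, 0, 0], [-0.006, 0.02, 0]], [0, [0, 0, 0], [0, 0, 0]]]}}

```text
clock: 23.62
eef_pos: [425.0, 173.3, 141.9]
tool_rot: [3.135, 0.0, 1.858]
force: [0.6, -0.3, -5.1]
width: 12.9
gripper_force: 58.8
```

```bash
python3 tr.py 5
```

```text
grip [424.9 173.2 143.9] yaw 0.2868 pitch -0.0060 | [(23.625, np.float64(-16.7), 't', 87, 928), (23.675, np.float64(-16.4), 's', 86, 2394), (23.725, np.float64(-16.8), 't', 87, 924), (23.775, np.float64(-16.4), 's', 86, 2394), (23.825, np.float64(-16.8), 't', 87, 925)]
x -16.7 mm v -0.6 mm/s at 23.825
F [-0.1 -0.2 -5.2] T [-0.13  0.4   0.02] w 13.6 clock 23.875
```

Call:
{"name": "send_rows", "arguments": {"series": [[0, [0, 0, -0.005], [0, 0, 0]], [0, [0, 0, 0], [0, 0, 0]]]}}

```text
clock: 24.12
eef_pos: [424.8, 173.2, 141.9]
tool_rot: [3.136, -0.0, 1.857]
force: [-0.2, -0.6, -1.5]
width: 12.8
gripper_force: 59.3
```

```bash
python3 tr.py 3
```

```text
grip [424.8 173.2 143.9] yaw 0.2867 pitch -0.0061 | [(24.125, np.float64(-16.7), 't', 87, 923), (24.175, np.float64(-16.4), 's', 86, 2378), (24.225, np.float64(-16.8), 't', 87, 920)]
x -16.7 mm v -0.2 mm/s at 24.225
F [-0.1 -0.3 -0.2] T [-0.29  0.5   0.  ] w 13.0 clock 24.275
```

Dish still and loads near balance; release gently.

Call:
{"name": "send_rows", "arguments": {"series": [[14, [0, 0, 0], [0, 0, 0]], [16, [0, 0, 0], [0, 0, 0]], [20, [0, 0, 0], [0, 0, 0]], [28, [0, 0, 0], [0, 0, 0]], [40, [0, 0, 0], [0, 0, 0]], [60, [0, 0, 0], [0, 0, 0]], [80, [0, 0, 0], [0, 0, 0]], [80, [0, 0, 0], [0, 0, 0]]]}}

```text
clock: 25.28
eef_pos: [424.7, 173.3, 141.7]
tool_rot: [3.136, 0.0, 1.858]
force: [-0.2, 0.7, 0.2]
width: 80.0
gripper_force: 0.0
```

```bash
python3 tr.py 4
```

```text
grip [424.7 173.3 143.7] yaw 0.2868 pitch -0.0058 | [(25.275, np.float64(-16.6), 't', 87, 922), (25.325, np.float64(-16.4), 's', 86, 2405), (25.375, np.float64(-16.7), 't', 87, 927), (25.425, np.float64(-16.3), 's', 86, 2401)]
x -16.4 mm v 1.2 mm/s at 25.425
F [-0.1 -0.2 -0.2] T [-0.04  0.03  0.01] w 79.7 clock 25.475
```

Released and the dish is still. Retract upward.

Call:
{"name": "send_rows", "arguments": {"series": [[80, [0, 0, 0.2], [0, 0, 0]], [80, [0, 0, 0.5], [0, 0, 0]], [80, [0, 0, 0.7], [0, 0, 0]], [80, [0, 0, 0.7], [0, 0, 0]], [80, [0, 0, 0.5], [0, 0, 0]], [80, [0, 0, 0.2], [0, 0, 0]], [80, [0, 0, 0], [0, 0, 0]], [80, [0, 0, 0], [0, 0, 0]]]}}

```text
clock: 26.48
eef_pos: [424.0, 173.0, 308.6]
tool_rot: [3.138, 0.0, 1.858]
force: [-0.1, 0.1, 0.3]
width: 80.1
gripper_force: 0.0
```

Run:
```python
from dish import *
ds={n:get_image(n) for n in("top","side")}
dish(np.array([424.7,173.3,144.]),.2868,ds=ds)
cv2.imwrite("pics/final.png",cv2.cvtColor(ds["side"]["img"],cv2.COLOR_RGB2BGR))
s=sensors.read_state();print(s["clock"],s["eef_pos"],s["force"])
```

```text
top dish x -16.4 len 86.6 (array([-49.2,  46.2]), np.float64(50.4), 937) bars {'near': array([-126.6,   -0. ,   11.3,  181. ]), 'far': array([121.6,   0.4,  11. , 255. ])}
side dish x -16.7 len 86.0 (array([-48.7,  47.5]), np.float64(49.8), 2434) bars {'near': array([-121.5,    2.8,   10.8,  427. ]), 'far': array([120. ,   3.6,  10.9, 486. ])}
26.575 [424.0895447  172.99762969 308.54687392] [-0.76992088  0.07951004  0.11404102]
```

View pics/final.png

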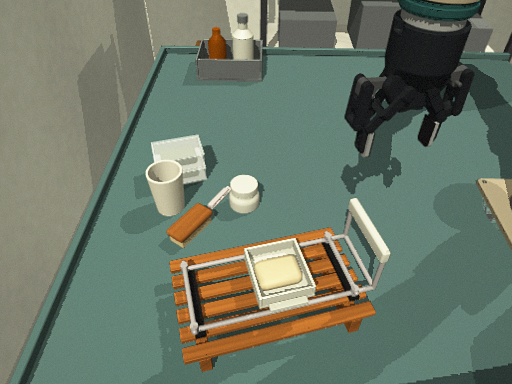

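The final picture shows the rack square on the drainer (end bars near (190,295) and (343,265)), the dish at about (280,272), the gripper clear above and the other things unmoved.

```bash
python3 -c "from cell import ctrl; print(ctrl.finish_job())"
```

```text
the job is handed in; nothing more can be done
None
```

The job is handed in at about 26.6 s on the robot clock: the rack stands square on the drainer within a few mm. Its dish stayed about 10 mm from the middle through the 5 s hold, stands still about 16 mm from it now, and read clear of the end bars in every measurement.

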